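# Index the bench magnifier over the engraving

## Task

On the engraver's bench, hook a fingertip under the red ring of the magnifier stand, lift the spring index pin clear of its hole, swing the arm by the ring one hole over so that the lens stands above the copper plate on the leather pad, and let the pin drop fully home in that hole. Do not touch the lens, do not pinch or force the ring, never swing the arm further than that one hole to either side, and leave everything else on the bench where it is; finish clear of the stand.

Things in the scene. Friction and masses are not known exactly. Their poses are not given: they have to be found in the camera images.
- stand: Fixed magnifier stand. Origin on the bench under the arm's vertical pivot axis; x = direction of the arm in the middle hole, z up. Dark foot 156 mm across, column (cap top at 104 mm) and a brass sector: arc about the pivot, mid radius 130 mm, 26 mm wide, top 80 mm above the bench, with five holes 25 degrees (0.436 rad) apart, at -50 to 50 degrees.
- swing (a joint): Swing of the green arm about the pivot, rad; 0 = middle hole (the start), positive = counterclockwise from above; holes at 0, +-0.436, +-0.873, play about +-0.01. The arm (26 mm wide, top 97 mm above the bench) carries the pin at 130 mm and the lens centre at 240 mm from the pivot. With the pin clear it turns easily (about 1 N at the ring) and stays where left.
- pin (a joint): Lift of the spring index pin, m; 0 = fully home, end stop 0.030. 10 mm thick, round-nosed, it enters 11 mm into the holes (12.5 mm wide): clear above 0.011; between holes it rides on the sector at about 0.011. A spring pulls it down (about 3 N at 0, 4.5 N at 0.011, 7 N at 0.030), so it drops in by itself at a hole.
- ring_center (a point): Centre of the red pull ring, rigid on top of the pin (144 mm above the bench when home, rises with the pin). Axes: x = level, outward along the arm from the pivot; z up. Round ring, 48 mm inside, bar 7 mm thick. Its centre is 21 mm further from the pivot than the pin axis. Below it a steel sleeve 22 mm across round the pin, top 115 mm above the bench.
- ring_top (a point): Middle of the ring's top bar, under which the finger lifts. The ring's plane leans 50 degrees outward from vertical: this point is 21 mm further out from the pivot than the centre and 18 mm higher. A finger coming from the pivot side, pointing outward and 40 to 65 degrees below level, passes through the ring and under this bar.
- lens_center (a point): Centre of the round magnifying lens with black rim (116 mm across, 12 mm thick) at the end of the arm, 91 mm above the bench. Not to be touched.
- pad: Fixed round dark brown leather pad, 124 mm across, 36 mm high, with a round engraved copper plate (80 mm) on top, 39 mm above the bench. Origin under its centre. It lies one hole to the left or one hole to the right of the lens's start.
- dish: Fixed white ceramic dish, 110 mm across, 34 mm high, on the other side, origin under its centre; the lens is not wanted there.
- cork: Loose cork, 30 mm across, 32 mm high, origin under its centre. Bystander.
- spool: Loose dark wooden spool, 48 mm across, 48 mm high, origin under its centre. Bystander.
- jar: Loose amber jar with black cap, 42 mm across, 70 mm high, origin under its centre. Bystander.
- graver: Loose engraving tool, 125 mm long, 18 mm high, lying; wooden handle to its -x, origin on the bench 10 mm from its middle. Bystander.
- box: Loose closed wooden box 75 x 50 x 28 mm, origin under its centre. Bystander.
- stone: Loose grey sharpening stone 100 x 35 x 18 mm, origin under its centre. Bystander.
Not all that is in view belongs to the job. What is shaped like the pad but green or purple is not meant.

How it is judged:
On the way, in this order (a step that is already met when the one before it is completed fails the run):
1. the index pin is lifted clear of the middle hole by a finger in its ring (value of joint pin above 0.0115 m and contact force between the fingers and pin above 0.5 N), for 0.1 s.
2. the arm has been swung until the lens is over the copper plate (horizontal distance between lens_center and pad below 0.035 m), for 0.1 s.
At the end, for the whole second after the job is handed in: The index pin is home (lift under 2.5 mm) in the hole next to the starting one on the copper plate's side, the lens centre is within 20 mm of the plate's centre seen from above, and the arm is at rest (value of joint pin below 0.0025 m and horizontal distance between lens_center and pad below 0.02 m and not (velocity of joint swing above 0.05 rad/s or velocity of joint swing below -0.05 rad/s)); the robot touches nothing.
It fails at once if the arm is swung more than half a hole past the neighbouring hole (value of joint swing above 0.66 rad or value of joint swing below -0.66 rad).
It fails at once if the lens is touched (contact force between any of the fingers, the arm and lens above 0.5 N).
It fails at once if the ring or pin is pinched hard or forced (over 30 N) (contact force between the fingers and pin above 30 N).
It fails at once if a bystander is pushed, lifted or carried more than 20 mm from its place (distance of any of cork, spool, jar, graver, box, stone from where it was at the start of the episode above 0.02 m).
It also fails if it takes over 51 s, if anything falls off the work surface, if the arm or the gripper's body presses on something with over 40 N, if the wrist force passes 120 N, or if a joint passes its speed limit or range.

## Robot

A 7-joint arm with a two-finger parallel gripper is mounted at the origin on the work surface. World frame = base frame: x ahead of the robot, y to its left, z up, the work surface at z = 0. Lengths are in m, angles in rad, forces in N, time in s.
With the tool pointing down it reaches from about 0.425 to 0.925 m from the base axis. Payload 6.8 kg.
Tool frame: the origin (TCP) lies at the very end of the fingers, on their centre line; the grasp point (between the pads) lies 19 mm behind it (r.grip_point_offset is the distance from the TCP to the grasp point, in m); z points along the fingers, y is the line along which they close (so a half turn about z gives the same grasp; the last joint's range is limited). The gripper opens to 85 mm and grips with 20 to 120 N. Pads are 22 mm wide; open, the fingers measure 114 mm over their backs; the gripper's body (76 mm by 85 mm) begins 54 mm behind the grasp point. The pads swing forward as they close: fully open they stand 13 mm farther back than shut.
Start: joints at [1.218, 0.477, 0.022, 1.555, -0.011, 1.109, -0.083], TCP at [0.164, -0.655, 0.231] pointing down, gripper open.
Joint ranges: [-2.96, 2.96], [-0.34, 2.1], [-1.41, 1.46], [0.24, 2.44], [-1.37, 4.51], [0.17, 1.92], [-2.96, 2.96]. Speed limits (rad/s): [2.39, 2.39, 3.14, 3.14, 3.14, 3.14, 3.14].

## Interface

Orientations are given as a rotation vector (axis times angle).
In Python, from bench import status, eyes, r gives the robot as it stands.
- The arm moves only by the shell command python3 -m crank 'ROWS' [OPENING] [FORCE]. ROWS is JSON, a list of rows, each a list of 6 numbers: the shift along the tool's x, y, z normalised to -1 to 1, where 1 is 0.02 m, then the turn, a rotation vector about the tool's x, y, z normalised to -1 to 1, where 1 is 45 degrees. A call has 1 to 12 rows; each row shifts and turns the commanded pose from where the row before left it, along the tool's axes as they then stand; what a row does not reach is not made up. A row lasts 1/10 s, in which the tool goes at most 50 mm and 8.59 degrees, less where a joint would pass 70% of its speed; a pose out of reach is approached as far as the arm can. A call with a number of a shift or a turn outside -1 to 1 is refused whole. A call with a gripper value outside its range is refused whole. OPENING is the opening, from 0 (shut) to 1 (fully open), set as the call begins (- or left out, the last holds). The fingers move at their own pace and stop on an object; FORCE is the grip in N (left out, the last holds). Time passes only in rows, so rows that do not move let the fingers close. It gives the time, the measured TCP pose, the force, the opening and the grip force at its end, in the units of the state.
- status.get_obs(): the state, without advancing time (a new reading comes with each control period).
- eyes.grab_frame(name): name is "side" or "top"; returns a dict with "image" (420x560x3 uint8, red, green, blue), "depth" (420x560 float32, m along the optical axis (not along the pixel's ray), 0 where there is no reading), "fovy" (degrees; the focal length in pixels is half the picture's height over the tangent of half this angle, whatever the lens; pixels are square), "cx", "cy" (the principal point, pixels), "world_to_cam" (4x4, takes a point from world to camera coordinates). Camera axes: x right, y up, looking along -z (the intrinsics and any distortion apply to the point x, -y, -z); pixel columns grow to the right and rows downward; lengths in m; the calibration is good to about 2 mm. A picture is of the moment at which its call begins.
- r.hand_in(): hands the job in; it is judged then, once.
The state is a dict: "clock": time; "joints": joint angles; "qvel": joint speeds; "tau": joint torques, N m; "tcp_pos": TCP position; "orientation": TCP orientation; "contact_force": force on the tool from outside, world axes, zero at the start; "moment": the same for the moment, N m; "grip_width": finger opening in m; "gripper_force": force on a finger pad.
Only numpy, scipy, OpenCV 4.12 (cv2) and the standard library are available. Lean on these libraries where they do the work, as an engineer would, in place of code of your own. Each camera call takes 0.05 s, during which the arm holds its last target. There are 200 camera calls.

## Working session

There is one attempt and no reset: what is moved stays moved. The work goes in short steps, Python scripts to look and compute and a shell command to move; the robot and the scene stay as the last step left them, time stands still between calls to the robot, and variables do not carry over. Pictures are saved under pics/ and viewed, at most 10 in all, crops included, and the job is handed in when it is done.

```bash
ls; mkdir -p pics; python3 - <<'E'
from bench import status, eyes, r
import cv2, numpy as np
for n in ("top","side"):
    f=eyes.grab_frame(n); np.savez(f"/tmp/{n}.npz",**f)
    cv2.imwrite(f"pics/{n}0.png",cv2.cvtColor(f["image"],cv2.COLOR_RGB2BGR))
    print(n,f["fovy"],f["cx"],f["cy"],np.round(f["world_to_cam"],3).tolist(),[k for k in f])
o=status.get_obs();print({k:np.round(v,3).tolist() for k,v in o.items()})
E
```

```text
pics
top 46.3981659056285 289.48811656012276 209.34509204583247 [[-0.019, -1.0, -0.007, 0.018], [0.99, -0.02, 0.136, -0.63], [-0.136, -0.004, 0.991, -1.06], [0.0, 0.0, 0.0, 1.0]] ['image', 'depth', 'fovy', 'cx', 'cy', 'world_to_cam']
side 56.51413577697258 278.63670603827427 211.41003741977505 [[-0.761, -0.649, -0.011, 0.482], [0.377, -0.456, 0.806, -0.323], [-0.528, 0.609, 0.592, -0.652], [0.0, 0.0, 0.0, 1.0]] ['image', 'depth', 'fovy', 'cx', 'cy', 'world_to_cam']
{'clock': 0.1, 'joints': [1.218, 0.478, 0.022, 1.556, -0.011, 1.109, -0.083], 'qvel': [-0.001, -0.002, -0.001, -0.002, -0.0, -0.001, -0.002], 'tau': [0.005, -59.776, 1.613, -28.195, 0.013, 0.005, -0.0], 'tcp_pos': [0.163, -0.654, 0.23], 'orientation': [-3.116, -0.384, 0.001], 'contact_force': [0.528, 0.381, -0.087], 'moment': [0.018, 0.067, 0.039], 'gripper_force': 0.0, 'grip_width': 0.085}
```

View pics/top0.png

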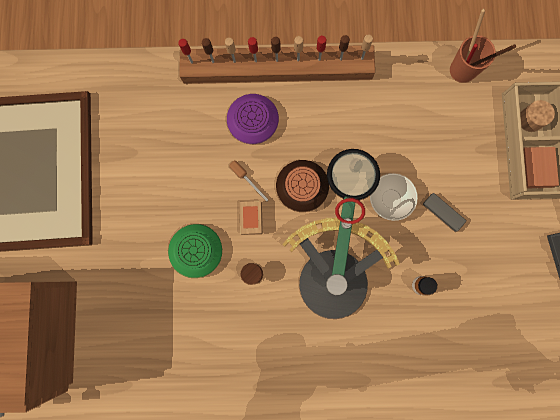

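View pics/side0.png

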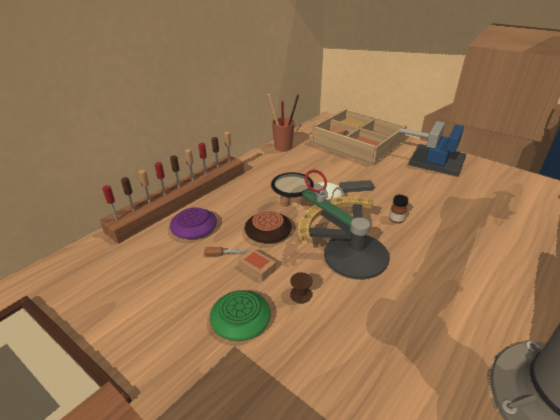

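The top view shows the column cap at (337,285), red ring at (350,210), lens at (354,174), copper pad to the left at (302,185) and the dish on the right at (394,197). The side view agrees, with the ring at (316,181). The swing is therefore positive (to +y).

```bash
cat > h.py <<'E'
import numpy as np, cv2
def ray(f,u,v):
    h=f["image"].shape[0]; F=h/2/np.tan(np.radians(float(f["fovy"]))/2)
    d=np.array([(u-f["cx"])/F,-(v-f["cy"])/F,-1.]); W=np.linalg.inv(f["world_to_cam"])
    return W[:3,3],W[:3,:3]@d
def plane(f,u,v,z):
    o,d=ray(f,u,v); return o+d*(z-o[2])/d[2]
def proj(f,p):
    h=f["image"].shape[0]; F=h/2/np.tan(np.radians(float(f["fovy"]))/2)
    c=f["world_to_cam"]@np.r_[p,1]; return f["cx"]-F*c[0]/c[2], f["cy"]+F*c[1]/c[2]
def blob(mask,box):
    m=np.zeros(mask.shape,np.uint8); x0,y0,x1,y1=box; m[y0:y1,x0:x1]=mask[y0:y1,x0:x1]
    cs,_=cv2.findContours(m,cv2.RETR_EXTERNAL,cv2.CHAIN_APPROX_NONE)
    c=max(cs,key=len); return cv2.fitEllipse(c),m
def cloud(f,m):
    v,u=np.nonzero(m); return np.array([ray(f,a,b)[0]+ray(f,a,b)[1]*f["depth"][b,a] for a,b in zip(u,v) if f["depth"][b,a]>0])
E
python3 - <<'E'
from h import *
t,s=[dict(np.load(f"/tmp/{n}.npz")) for n in("top","side")]
def hsv(f): return cv2.cvtColor(f["image"],cv2.COLOR_RGB2HSV)
H=hsv(t);S=hsv(s)
red=lambda H:(((H[...,0]<6)|(H[...,0]>172))&(H[...,1]>170)&(H[...,2]>90)).astype(np.uint8)
blk=((H[...,2]<45)).astype(np.uint8)
e,m=blob(red(H),(330,190,372,230)); print("ring top",e); er=e
P=plane(t,*e[0],.144);print(P); c=cloud(t,m);print("depth med",np.median(c,0),c.min(0),c.max(0))
e,m=blob(red(S),(300,165,330,196)); print("ring side",e)
c=cloud(s,m);print(np.median(c,0),c.min(0),c.max(0))
o1,d1=ray(t,*er[0]);o2,d2=ray(s,*e[0]);k=np.linalg.lstsq(np.c_[d1,-d2],o2-o1,rcond=None)[0]
a,b=o1+k[0]*d1,o2+k[1]*d2;print("tri ring",(a+b)/2,a-b)
e,m=blob(blk,(322,143,386,203));print("lens",e,plane(t,*e[0],.097))
g=((H[...,2]>120)&(H[...,1]<40)).astype(np.uint8);e,m=blob(g,(322,270,352,300));print("cap",e,plane(t,*e[0],.104));c=cloud(t,m);print(np.median(c,0))
e,m=blob((H[...,2]<75).astype(np.uint8),(265,155,329,215));print("pad",e,plane(t,*e[0],.036))
cop=((H[...,0]<14)&(H[...,1]>90)&(H[...,2]>110)).astype(np.uint8);e,m=blob(cop,(280,163,326,208));print("copper",e,plane(t,*e[0],.039));c=cloud(t,m);print(np.median(c,0))
e,m=blob((H[...,2]<75).astype(np.uint8),(295,245,375,325));print("foot",e,plane(t,*e[0],.012))
E
```

```text
ring top ((349.714599609375, 210.503173828125), (24.416044235229492, 29.25208282470703), 92.2227554321289)
[ 0.61137077 -0.11743455  0.144     ]
depth med [ 0.61109676 -0.11708972  0.14759079] [ 0.5872991  -0.14619265  0.1260701 ] [ 0.63475824 -0.08746911  0.1671303 ]
ring side ((315.5065002441406, 180.53631591796875), (17.598121643066406, 22.23807144165039), 144.8422088623047)
[ 0.61634563 -0.11804845  0.14889523] [ 0.58966914 -0.14325431  0.12598475] [ 0.63354941 -0.0866308   0.16358319]
tri ring [ 0.61184878 -0.11742061  0.1425818 ] [-5.75106118e-04 -3.71437812e-04 -3.18889466e-05]
lens ((350.49578857421875, 175.46142578125), (48.581424713134766, 61.432979583740234), 61.27823257446289) [ 0.69391944 -0.12751722  0.097     ]
cap ((336.5188293457031, 284.6740417480469), (17.518354415893555, 18.797819137573242), 108.89772033691406) [ 0.46153224 -0.08914149  0.104     ]
[ 0.46097517 -0.08846364  0.10367045]
pad ((302.81878662109375, 185.04428100585938), (50.512550354003906, 53.973819732666016), 66.4288101196289) [ 0.68649543 -0.02557937  0.036     ]
copper ((302.17626953125, 183.51760864257812), (33.66173553466797, 34.38771057128906), 86.47360229492188) [ 0.68949381 -0.02412526  0.039     ]
[ 0.69006132 -0.02447187  0.03802936]
foot ((350.2791748046875, 282.5440979003906), (34.35944747924805, 46.302024841308594), 177.2132110595703) [ 0.46409321 -0.12855038  0.012     ]
```

```bash
cat > plan.py <<'E'
# plan.py psi tilt(deg below level) x y z : tool-frame difference to the target, in row units
import sys, numpy as np
from scipy.spatial.transform import Rotation as Ro
from bench import status
def go(psi,tilt,p):
    o=status.get_obs(); R0=Ro.from_rotvec(o["orientation"]).as_matrix(); p=np.array(p)
    c,s=np.cos(np.radians(tilt)),np.sin(np.radians(tilt))
    z=np.array([c*np.cos(psi),c*np.sin(psi),-s]); y=np.array([np.sin(psi),-np.cos(psi),0])
    R1=np.c_[np.cross(y,z),y,z]; dp=p-o["tcp_pos"]
    print("clock %.2f"%o["clock"],"tcp",np.round(o["tcp_pos"],4),"z",np.round(R0[:,2],3),"F",np.round(o["contact_force"],1))
    print("turn",np.round(Ro.from_matrix(R0.T@R1).as_rotvec()/np.radians(45),3),
      "shift before turn",np.round(R0.T@dp/.02,2),"after",np.round(R1.T@dp/.02,2))
if __name__=="__main__":
    a=list(map(float,sys.argv[1:])); go(a[0],a[1],a[2:5])
E
python3 plan.py -0.19 48 0.48 -0.095 0.36
```

```text
clock 0.10 tcp [ 0.1635 -0.6543  0.2304] z [-0.001  0.002 -1.   ] F [ 0.5  0.4 -0.1]
turn [-0.205  0.919  0.528] shift before turn [ 22.13 -23.31  -6.44] after [ 11.96 -30.45   2.05]
```

```bash
python3 -m crank '[[0.2,-0.2,-1,0,0,0],[0.5,-0.5,-1,0,0,0],[0.8,-0.8,-1,0,0,0],[0.9,-0.9,-1,0,0,0],[0.9,-0.95,-1,0,0,0],[0.9,-0.95,-1,0,0,0],[0.95,-1,-0.4,0,0,0],[0.95,-1,0,0,0,0],[0.95,-1,0,0,0,0],[0.95,-1,0,0,0,0],[0.95,-1,0,0,0,0],[0.95,-1,0,0,0,0]]' 0 20
python3 -m crank '[[0.95,-1,0,0,0,0],[0.95,-1,0,0,0,0],[0.95,-1,0,0,0,0],[0.95,-1,0,0,0,0],[0.95,-1,0,0,0,0],[0.95,-1,0,0,0,0],[0.95,-1,0,0,0,0],[0.95,-1,0,0,0,0],[0.9,-0.9,0,0,0,0],[0.6,-0.6,0,0,0,0],[0,0,0,0,0,0]]'
python3 plan.py -0.19 48 0.48 -0.095 0.36
```

```text
clock: 1.3
tcp_pos: [0.306, -0.4058, 0.3589]
orientation: [-3.118, -0.383, 0.001]
contact_force: [0.9, -0.3, -0.3]
grip_width: -0.0002
gripper_force: 0.0
clock: 2.4
tcp_pos: [0.4372, -0.1761, 0.3591]
orientation: [-3.116, -0.39, -0.0]
contact_force: [-0.5, -0.0, 0.5]
grip_width: -0.0002
gripper_force: 0.0
clock 2.40 tcp [ 0.4372 -0.1761  0.3591] z [-0.     0.001 -1.   ] F [-0.5 -0.   0.5]
turn [-0.206  0.918  0.534] shift before turn [ 3.08 -3.4  -0.04] after [ 1.02 -4.39  0.86]
```

```bash
python3 -m crank '[[0.7,-0.8,0,0,0,0],[0.8,-0.9,0,0,0,0],[0.8,-0.9,0,0,0,0],[0.8,-0.8,0,0,0,0],[0,0,0,-0.026,0.115,0.067],[0,0,0,-0.026,0.115,0.067],[0,0,0,-0.026,0.115,0.067],[0,0,0,-0.026,0.115,0.067],[0,0,0,-0.026,0.115,0.067],[0,0,0,-0.026,0.115,0.067],[0,0,0,-0.026,0.115,0.067],[0,0,0,-0.024,0.113,0.065]]'
python3 -m crank '[[0,0,0,0,0,0],[0,0,0,0,0,0]]'
python3 - <<'E'
from plan import go
import numpy as np
psi=-.19;t=np.radians(48);d=np.array([np.cos(psi)*np.cos(t),np.sin(psi)*np.cos(t),-np.sin(t)])
c=np.array([.6117,-.1174,.143])
go(psi,48,c-.06*d)
E
```

```text
clock: 3.6
tcp_pos: [0.4791, -0.0991, 0.3594]
orientation: [2.851, -0.284, 1.101]
contact_force: [0.5, 0.5, -0.4]
grip_width: -0.0004
gripper_force: 0.0
clock: 3.8
tcp_pos: [0.4796, -0.0984, 0.3594]
orientation: [2.855, -0.277, 1.094]
contact_force: [0.7, 0.2, 1.1]
grip_width: 0.0002
gripper_force: 0.0
clock 3.80 tcp [ 0.4796 -0.0984  0.3594] z [ 0.655 -0.131 -0.744] F [0.7 0.2 1.1]
turn [ 0.006  0.002 -0.002] shift before turn [-2.28 -0.36  9.5 ] after [-2.29 -0.32  9.5 ]
```

Orientation reached. Approach to 60 mm before the ring, then look.

```bash
python3 -m crank '[[-0.2,0,0.6,0,0,0],[-0.3,0,1,0,0,0],[-0.3,-0.1,1,0,0,0],[-0.3,-0.1,1,0,0,0],[-0.3,-0.1,1,0,0,0],[-0.3,0,1,0,0,0],[-0.3,0,1,0,0,0],[-0.2,0,1,0,0,0],[0,0,1,0,0,0],[0,0,0.6,0,0,0],[0,0,0.3,0,0,0],[0,0,0,0,0,0]]'
python3 - <<'E'
from plan import go
from bench import eyes
from h import *
psi=-.19;t=np.radians(48);d=np.array([np.cos(psi)*np.cos(t),np.sin(psi)*np.cos(t),-np.sin(t)])
c=np.array([.6117,-.1174,.143])
go(psi,48,c+.02*d)
ims=[]
for n,p in(("top",(280,110,440,320)),("side",(240,90,400,300))):
    f=eyes.grab_frame(n);np.savez(f"/tmp/{n}1.npz",**f)
    ims.append(cv2.resize(f["image"][p[1]:p[3],p[0]:p[2]],None,fx=2.5,fy=2.5,interpolation=cv2.INTER_CUBIC))
cv2.imwrite("pics/a1.png",cv2.cvtColor(np.hstack(ims),cv2.COLOR_RGB2BGR))
E
```

```text
clock: 5.0
tcp_pos: [0.5333, -0.1106, 0.2576]
orientation: [2.854, -0.29, 1.09]
contact_force: [-0.3, 1.0, -0.5]
grip_width: 0.0003
gripper_force: 0.0
clock 5.00 tcp [ 0.5333 -0.1106  0.2576] z [ 0.653 -0.134 -0.746] F [-0.3  1.  -0.5]
turn [ 0.011  0.005 -0.012] shift before turn [-0.9  -0.47  7.88] after [-0.93 -0.41  7.88]
```

View pics/a1.png

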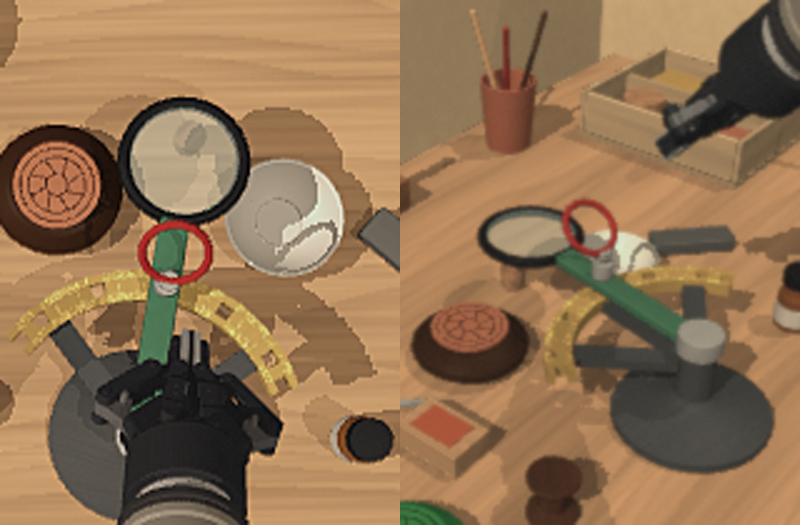

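The top crop shows the tip in line with the ring at about (190,350), and the ring at (175,252) with the arm unmoved. The side crop shows the tip above and behind the ring, in the open.

```bash
cat > st.py <<'E'
# st.py psi tilt depth : to ring centre (lift L) + depth along finger
import sys; from plan import go; import numpy as np
psi,t,dep,L=[float(a) for a in sys.argv[1:5]]
t_=np.radians(t);d=np.array([np.cos(psi)*np.cos(t_),np.sin(psi)*np.cos(t_),-np.sin(t_)])
c=np.array([.461+.1525*np.cos(psi),-.0885+.1525*np.sin(psi),.143+L])
go(psi,t,c+dep*d)
E
python3 -m crank '[[-0.2,-0.1,0.3,0,0,0],[-0.2,-0.1,0.5,0,0,0],[-0.2,-0.1,0.5,0,0,-0.005],[-0.2,-0.1,0.5,0.005,0,-0.005],[-0.1,-0.05,0.5,0.005,0.005,0],[0,0,0.5,0,0,0],[0,0,0.5,0,0,0],[0,0,0.3,0,0,0],[0,0,0,0,0,0],[0,0,0,0,0,0]]'; python3 st.py -0.19 48 0.02 0
```

```text
clock: 6.1
tcp_pos: [0.5526, -0.114, 0.2319]
orientation: [2.873, -0.287, 1.066]
contact_force: [-0.0, -0.6, -0.6]
grip_width: 0.0004
gripper_force: 0.0
clock 6.10 tcp [ 0.5526 -0.114   0.2319] z [ 0.64  -0.124 -0.758] F [-0.  -0.6 -0.6]
turn [ 0.001  0.029 -0.011] shift before turn [-0.69 -0.39  6.25] after [-0.83 -0.39  6.23]
```

```bash
python3 -c "
from bench import status,r
import numpy as np
o=status.get_obs()
for k in('joints','qvel','tau'):print(k,np.round(o[k],3))
print([a for a in dir(r) if a[0]!='_'])"
```

```text
joints [-1.396 -0.102  1.451  2.401  1.345  0.17  -2.958]
qvel [-0.01   0.001  0.017  0.004  0.006 -0.    -0.007]
tau [-4.2000e-01  4.9170e+00 -2.6320e+00 -2.4186e+01  4.4500e-01 -5.4500e-01
  1.5000e-02]
['Unreachable', 'grip_point_offset', 'hand_in']
```

```bash
python3 -m crank '[[0,0,-0.8,0,0,0],[0,0,-0.8,0,0,0],[0,0,-0.8,0,0,0],[0,0,-0.8,0,0,0],[0,0,-0.8,0,0,0],[0,0,-0.8,0,0,0],[0,0,0,0,0,0]]' >/dev/null; cat > log.py <<'E'
import json,numpy as np
from bench import status
o=status.get_obs(); d=[list(map(float,o[k])) for k in("joints","tcp_pos","orientation")]
open("log.jsonl","a").write(json.dumps(d)+"\n")
E
cat > log.jsonl <<'E'
[[1.218,0.478,0.022,1.556,-0.011,1.109,-0.083],[0.163,-0.654,0.2304],[-3.116,-0.384,0.001]]
[[-1.396,-0.102,1.451,2.401,1.345,0.17,-2.958],[0.5526,-0.114,0.2319],[2.873,-0.287,1.066]]
E
python3 log.py; tail -1 log.jsonl
cat > fit.py <<'E'
import json,itertools,numpy as np
from scipy.spatial.transform import Rotation as Ro
from scipy.optimize import least_squares
D=[json.loads(l) for l in open("log.jsonl")]
def fk(q,s,p):
    o1,h,a1,L1,a3,L2,a5,L3,o7=p
    R=Ro.identity();t=np.zeros(3)
    def rot(ax,a): nonlocal R; R=R*Ro.from_rotvec(np.array(ax)*a)
    def tr(x,z): nonlocal t; t=t+R.apply([x,0,z])
    Z=[0,0,1];Y=[0,1,0]
    rot(Z,s[0]*q[0]+o1);tr(a1,h);rot(Y,q[1]);tr(a3,L1);rot(Z,s[1]*q[2]);rot(Y,q[3]);tr(0,L2);rot(Z,s[2]*q[4]);rot(Y,q[5]);tr(a5,L3);rot(Z,s[3]*q[6]+o7)
    return R,t
def run():
    best=[]
    for s in itertools.product([1,-1],repeat=4):
        def f(p):
            e=[]
            for q,x,w in D:
                R,t=fk(q,s,p); e+=list((t-x)*5)+list((R.inv()*Ro.from_rotvec(w)).as_rotvec())
            return e
        for o in(-1.5,0,1.5,3):
          for o7 in(-1.5,0,1.5,3):
            r=least_squares(f,[o,.34,0,.4,0,.4,0,.3,o7],max_nfev=60); best.append((r.cost,s,r.x))
    best.sort(key=lambda b:b[0]); return best
if __name__=="__main__":
    for c,s,x in run()[:4]: print("%.2e"%c,s,np.round(x,3))
E
python3 fit.py
```

```text
[[-0.7605244864182978, -0.330885362476646, 0.6281409548414534, 2.401577857483432, 0.9370790619003375, 0.46968017977096393, -2.603037922026335], [0.4960461542311328, -0.1042366239638492, 0.29978063728510684], [2.8722291710900807, -0.290865648599053, 1.0684774894953015]]
5.18e-03 (-1, -1, -1, -1) [-0.087  0.314  0.046  0.557 -0.052  0.438 -0.027  0.408  1.498]
5.18e-03 (-1, -1, -1, -1) [-0.087  0.314  0.046  0.557 -0.052  0.438 -0.027  0.408  1.498]
5.18e-03 (-1, -1, -1, -1) [-0.087  0.314  0.046  0.557 -0.052  0.438 -0.027  0.408  1.498]
5.18e-03 (-1, -1, -1, -1) [-0.087  0.314  0.046  0.557 -0.052  0.438 -0.027  0.408  1.498]
```

```bash
python3 plan.py -0.19 75 0.52 -0.1 0.33
python3 -m crank '[[0,0,0,0,-0.1,0],[0,0,0,0,-0.1,0],[0,0,0,0,-0.1,0],[0,0,0,0,-0.1,0],[0,0,0,0,-0.1,0],[0,0,0,0,-0.1,0],[0,0,0,0,0,0]]' >/dev/null; python3 log.py
python3 plan.py -0.19 75 0.55 -0.1 0.33; tail -1 log.jsonl
```

```text
clock 6.80 tcp [ 0.496  -0.1042  0.2998] z [ 0.641 -0.125 -0.757] F [ 0.2 -0.7 -0.1]
turn [-0.002 -0.573 -0.015] shift before turn [ 1.84 -0.45 -0.4 ] after [ 1.49 -0.43 -1.17]
clock 7.50 tcp [ 0.4985 -0.1032  0.2993] z [ 0.233 -0.043 -0.971] F [ 0.5  0.1 -0.7]
turn [-0.002  0.028 -0.01 ] shift before turn [ 2.79 -0.67 -0.9 ] after [ 2.81 -0.64 -0.84]
[[-1.2110898630544182, -0.17901000323402572, 1.1929206340937522, 2.076533849610857, 0.2681353329744521, 0.9096325767098182, -1.9145145731468254], [0.4984848269022621, -0.10316990455039499, 0.2992756910746522], [3.0838323214840853, -0.3063074472549343, 0.3717851153402406]]
```

```bash
python3 -m crank '[[0.7,0,-0.3,0,0,0],[0.8,0,-0.3,0,0,0],[0.8,0,-0.2,0,0,0],[0.8,0,-0.2,0,0,0],[0.8,0,-0.2,0,0,0],[0.8,0,-0.2,0,0,0],[0.8,0,-0.2,0,0,0],[0,0,0,0,0,0]]' >/dev/null; python3 log.py;tail -1 log.jsonl; python3 plan.py -0.19 62 0.58 -0.11 0.25;  python3 - <<'E'
import re
s=open('fit.py').read()
s=s.replace("o1,h,a1,L1,a3,L2,a5,L3,o7=p","o1,h,a1,L1,a3,L2,a5,L3,o7,a4,k2,k4,k6=p").replace("rot(Y,q[3]);tr(0,L2)","rot(Y,q[3]+k4);tr(a4,L2)").replace("rot(Y,q[1])","rot(Y,q[1]+k2)").replace("rot(Y,q[5])","rot(Y,q[5]+k6)")
s=s.replace("[1,-1],repeat=4","[-1],repeat=4").replace(".3,o7]",".3,o7,0,0,0,0]")
open('fit.py','w').write(s)
E
python3 fit.py
```

```text
[[-1.5958397556505306, -0.3365344901154449, 1.453242119068085, 1.8499191504056822, 0.4535984423232806, 1.1082168192856485, -2.0342834283049958], [0.5708617930908763, -0.11705522667717617, 0.36686736500563755], [3.083011677766482, -0.3046801592228329, 0.40330519260703596]]
clock 8.30 tcp [ 0.5709 -0.1171  0.3669] z [ 0.253 -0.042 -0.967] F [-0.4  0.2 -0.2]
turn [-0.007  0.292 -0.011] shift before turn [-1.13 -0.39  5.75] after [-2.41 -0.43  5.34]
1.01e-02 (-1, -1, -1, -1) [-0.085  0.408  0.006  0.544 -0.017  0.515  0.004  0.399  1.499  0.036
 -0.008  0.03  -0.039]
1.01e-02 (-1, -1, -1, -1) [-0.085  0.408  0.006  0.544 -0.017  0.515  0.004  0.399  1.499  0.036
 -0.008  0.03  -0.039]
1.01e-02 (-1, -1, -1, -1) [-0.085  0.408  0.006  0.544 -0.017  0.515  0.004  0.399  1.499  0.036
 -0.008  0.03  -0.039]
1.01e-02 (-1, -1, -1, -1) [-0.085  0.408  0.006  0.544 -0.017  0.515  0.004  0.399  1.499  0.036
 -0.008  0.03  -0.039]
```

```bash
cat > fit.py <<'E'
import json,numpy as np
from scipy.spatial.transform import Rotation as Ro
from scipy.optimize import least_squares
D=[json.loads(l) for l in open("log.jsonl")]
S=(-1,-1,-1,-1)
P0=[-.085,0,0,.38,0,0,.5,0,0,.46,0,0,.4,1.5,0,0,0,0,0]
def fk(q,p):
    o1,x1,y1,z1,x2,y2,z2,x3,y3,z3,x4,y4,z4,o7,k2,k3,k4,k5,k6=p
    R=Ro.identity();t=np.zeros(3)
    for ax,a,v in((2,-q[0]+o1,(x1,y1,z1)),(1,q[1]+k2,(x2,y2,z2)),(2,-q[2]+k3,(0,0,0)),(1,q[3]+k4,(x3,y3,z3)),(2,-q[4]+k5,(0,0,0)),(1,q[5]+k6,(x4,y4,z4)),(2,-q[6]+o7,(0,0,0))):
        R=R*Ro.from_rotvec(np.eye(3)[ax]*a); t=t+R.apply(v)
    return R,t
def res(p):
    e=[]
    for q,x,w in D:
        R,t=fk(q,p); e+=list((t-x)*5)+list((R.inv()*Ro.from_rotvec(w)).as_rotvec())
    return np.array(e+list(.003*(np.array(p)-P0)))
P=least_squares(res,P0).x
LIM=np.array([[-2.96,2.96],[-.34,2.1],[-1.41,1.46],[.24,2.44],[-1.37,4.51],[.17,1.92],[-2.96,2.96]])
def target(psi,tilt,p,flip=0):
    c,s=np.cos(np.radians(tilt)),np.sin(np.radians(tilt))
    z=np.array([c*np.cos(psi),c*np.sin(psi),-s]); y=np.array([np.sin(psi),-np.cos(psi),0])
    R=Ro.from_matrix(np.c_[np.cross(y,z),y,z])*Ro.from_rotvec([0,0,flip]); return R,np.array(p)
def ik(R,t,q0):
    f=lambda q:np.r_[(fk(q,P)[1]-t)*5,(fk(q,P)[0].inv()*R).as_rotvec(),.005*(q-q0)]
    q0=np.clip(q0,LIM[:,0]+.02,LIM[:,1]-.02)
    r=least_squares(f,q0,bounds=(LIM[:,0]+.01,LIM[:,1]-.01)); e=r.fun
    return r.x,np.linalg.norm(e[:3])/5,np.linalg.norm(e[3:6])
E
python3 - <<'E'
from fit import *
print(np.round(P,3)); print(np.round(res(P)[:30].reshape(5,6),3))
for tilt in(50,55,60,65):
  for dep,L in((-.08,0),(.02,0),(.02,.02)):
   for psi in(-.19,.25):
    t_=np.radians(tilt);d=np.array([np.cos(psi)*np.cos(t_),np.sin(psi)*np.cos(t_),-np.sin(t_)])
    c=np.array([.461+.1525*np.cos(psi),-.0885+.1525*np.sin(psi),.143+L])+dep*d
    q,a,b=ik(*target(psi,tilt,c),np.array([.1,.2,0,2.1,0,.4,-1.6]))
    print(tilt,dep,L,psi,np.round(q,2),"%.4f %.4f"%(a,b))
E
```

```text
[-1.000e-03 -0.000e+00 -1.500e-02  2.880e-01  0.000e+00 -1.500e-02
  5.410e-01 -0.000e+00 -3.200e-02  4.720e-01 -0.000e+00  0.000e+00
  3.270e-01  1.571e+00 -0.000e+00  1.000e-03  1.000e-03 -0.000e+00
  0.000e+00]
[[ 0. -0. -0.  0. -0. -0.]
 [ 0. -0.  0. -0. -0. -0.]
 [-0.  0.  0.  0.  0.  0.]
 [ 0. -0.  0.  0.  0. -0.]
 [-0.  0. -0.  0.  0. -0.]]
50 -0.08 0 -0.19 [ 0.54  0.15 -0.54  2.3   1.28  0.18 -2.95] 0.0024 0.0353
50 -0.08 0 0.25 [ 0.58  0.17 -0.47  2.3  -1.36  0.18  0.12] 0.0002 0.0032
50 0.02 0 -0.19 [ 0.38  0.37 -0.37  2.16  1.34  0.18 -2.95] 0.0074 0.1208
50 0.02 0 0.25 [ 0.29  0.37 -0.21  2.18 -1.36  0.18  0.12] 0.0062 0.0995
50 0.02 0.02 -0.19 [ 0.38  0.34 -0.37  2.17  1.33  0.18 -2.95] 0.0059 0.0947
50 0.02 0.02 0.25 [ 0.28  0.33 -0.2   2.19 -1.36  0.18  0.1 ] 0.0047 0.0740
55 -0.08 0 -0.19 [ 0.18  0.13 -0.17  2.27  0.69  0.18 -2.38] 0.0000 0.0005
55 -0.08 0 0.25 [ 0.79  0.2  -0.73  2.22 -0.35  0.2  -0.88] 0.0000 0.0002
55 0.02 0 -0.19 [ 0.32  0.37 -0.31  2.17  1.32  0.18 -2.95] 0.0027 0.0444
55 0.02 0 0.25 [ 0.11  0.36 -0.04  2.19 -1.36  0.18  0.07] 0.0020 0.0316
55 0.
[... 345 characters left out ...]
0.18 -2.6 ] 0.0000 0.0005
60 0.02 0 0.25 [ 0.09  0.36 -0.04  2.16 -0.87  0.18 -0.44] 0.0000 0.0007
60 0.02 0.02 -0.19 [ 0.15  0.33 -0.1   2.15  0.6   0.18 -2.27] 0.0000 0.0005
60 0.02 0.02 0.25 [ 0.42  0.36 -0.43  2.13 -0.02  0.18 -1.25] 0.0000 0.0001
65 -0.08 0 -0.19 [ 0.01  0.16  0.05  2.12  0.12  0.42 -1.81] 0.0000 0.0000
65 -0.08 0 0.25 [ 0.24  0.18 -0.19  2.11 -0.22  0.45 -1.08] 0.0000 0.0001
65 0.02 0 -0.19 [-0.04  0.37  0.12  2.11  0.04  0.23 -1.73] 0.0000 0.0000
65 0.02 0 0.25 [ 0.3   0.39 -0.31  2.09 -0.02  0.26 -1.27] 0.0000 0.0001
65 0.02 0.02 -0.19 [-0.03  0.34  0.11  2.1   0.05  0.28 -1.74] 0.0000 0.0000
65 0.02 0.02 0.25 [ 0.29  0.35 -0.3   2.08 -0.06  0.31 -1.24] 0.0000 0.0001
```

```bash
cat > sim.py <<'E'
from fit import *
def jac(q):
    R0,t0=fk(q,P);J=np.zeros((6,7))
    for i in range(7):
        d=q.copy();d[i]+=1e-5;R,t=fk(d,P);J[:3,i]=(t-t0)/1e-5;J[3:,i]=(R*R0.inv()).as_rotvec()/1e-5
    return J
def step(q,R,t,qn=None,k=0.,lam=1e-4):
    for _ in range(15):
        R0,t0=fk(q,P);e=np.r_[t-t0,(R*R0.inv()).as_rotvec()];J=jac(q)
        Ji=J.T@np.linalg.inv(J@J.T+lam*np.eye(6));dq=Ji@e
        if qn is not None: dq+=(np.eye(7)-Ji@J)@(k*(qn-q))
        q=np.clip(q+dq,LIM[:,0],LIM[:,1])
    return q
E
python3 - <<'E'
from sim import *
for a,b in((2,3),(3,4)):
    q=np.array(D[a][0]);Ra,Rb=[Ro.from_rotvec(D[i][2]) for i in(a,b)];w=(Ra.inv()*Rb).as_rotvec()
    for s in np.linspace(.1,1,10):
        q=step(q,Ra*Ro.from_rotvec(w*s),np.array(D[a][1])*(1-s)+s*np.array(D[b][1]))
    print(np.round(q,2),"real",np.round(D[b][0],2))
# from start: to near first tool-down position
q=np.array(D[0][0]);
for s in np.linspace(.05,1,20): q=step(q,Ro.from_rotvec(D[0][2]),np.array([.163,-.654,.36])*(1-s)+s*np.array([.48,-.099,.36]))
print(np.round(q,2))
E
```

```text
[-1.25 -0.21  1.21  2.08  0.31  0.92 -1.95] real [-1.21 -0.18  1.19  2.08  0.27  0.91 -1.91]
[-1.59 -0.32  1.46  1.85  0.44  1.1  -2.02] real [-1.6  -0.34  1.45  1.85  0.45  1.11 -2.03]
[ 0.51  0.1  -0.46  1.78  0.04  1.28 -1.29]
```

```bash
cat > search.py <<'E'
from sim import *
import time
def path(q,wps,n):
    for (R,t) in wps:
        R0,t0=fk(q,P);w=(R0.inv()*R).as_rotvec()
        for s in np.linspace(1/n,1,n):
            Rt=R0*Ro.from_rotvec(w*s);tt=t0+(t-t0)*s
            for _ in range(2):
                Rc,tc=fk(q,P);e=np.r_[tt-tc,(Rt*Rc.inv()).as_rotvec()];J=jac(q)
                q=np.clip(q+J.T@np.linalg.solve(J@J.T+1e-4*np.eye(6),e),LIM[:,0],LIM[:,1])
    R0,t0=fk(q,P);return q,np.linalg.norm(t0-wps[-1][1])+np.linalg.norm((R0.inv()*wps[-1][0]).as_rotvec())*.2
if __name__=="__main__":
    q0=np.array(D[-1][0]);rng=np.random.default_rng(0);T=time.time()
    psi=-.19;t_=np.radians(65);d=np.array([np.cos(psi)*np.cos(t_),np.sin(psi)*np.cos(t_),-np.sin(t_)])
    c=np.array([.461+.1525*np.cos(psi),-.0885+.1525*np.sin(psi),.143])-.08*d
    out=[]
    while time.time()-T<400:
        fl=0
        az,r,z,hd,tl=rng.uniform(-1.3,.9),rng.uniform(.5,.85),rng.uniform(.33,.5),rng.uniform(-1.6,1.3),rng.uniform(50,90)
        q,e=path(q0,[target(hd,tl,[r*np.cos(az),r*np.sin(az),z]),target(psi,65,c,fl)],10)
        out.append((abs(q[2])+30*e,az,r,z,hd,tl,q,e))
    out.sort(key=lambda o:o[0]);print(len(out))
    for o in out[:6]: print(np.round(o[1:6],2),np.round(o[6],2),"%.4f"%o[7])
E
python3 search.py
```

```text
2834
[-3.000e-02  8.100e-01  4.500e-01 -1.330e+00  6.963e+01] [ 0.05  0.16  0.    2.12  0.14  0.43 -1.83] 0.0001
[-0.62  0.84  0.46  0.53 83.58] [ 0.05  0.16  0.    2.12  0.14  0.43 -1.83] 0.0002
[4.000e-02 7.500e-01 3.900e-01 7.800e-01 7.432e+01] [ 0.06  0.17 -0.01  2.12  0.15  0.43 -1.83] 0.0001
[-0.91  0.79  0.43  0.41 69.71] [ 0.07  0.17 -0.02  2.12  0.15  0.43 -1.84] 0.0000
[-0.74  0.84  0.48  0.79 57.76] [ 0.02  0.16  0.03  2.12  0.13  0.42 -1.81] 0.0000
[ 0.38  0.83  0.44  1.1  56.87] [ 0.02  0.16  0.03  2.12  0.13  0.42 -1.81] 0.0000
```

```bash
cat > t.py <<'E'
from search import *
q0=np.array(D[-1][0])
def rp(psi,tilt,dep,L):
    t_=np.radians(tilt);d=np.array([np.cos(psi)*np.cos(t_),np.sin(psi)*np.cos(t_),-np.sin(t_)])
    return target(psi,tilt,np.array([.461+.1525*np.cos(psi),-.0885+.1525*np.sin(psi),.143+L])+dep*d)
for w in [(-.19,75,.8,-.16,.45),(-.19,75,.85,-.17,.45),(.78,74,.75,.03,.39),(.5,75,.75,.03,.4)]:
    q,e=path(q0,[target(w[0],w[1],w[2:]),rp(-.19,64,-.08,0)],12);print(w,np.round(q,2),"%.4f"%e)
    for nm,wp in(("in",[rp(-.19,64,.02,0)]),("lift",[rp(-.19,64,.02,.03)]),("swing",[rp(.03,64,.02,.03),rp(.28,64,.02,.03)]),("down",[rp(.28,64,.02,-.01)]),("out",[rp(.28,64,-.1,0)])):
        q,e=path(q,wp,6);print(nm,np.round(q,2),"%.4f"%e)
E
python3 t.py
```

```text
(-0.19, 75, 0.8, -0.16, 0.45) [-0.99  0.37  1.28  2.19 -0.81  0.5  -0.91] 0.0000
in [-0.59  0.49  0.83  2.16 -1.12  0.35 -0.65] 0.0000
lift [-0.68  0.47  0.95  2.14 -1.02  0.41 -0.75] 0.0000
swing [-0.53  0.38  0.7   2.14 -1.03  0.47 -0.32] 0.0000
down [-0.43  0.44  0.58  2.16 -1.19  0.41 -0.16] 0.0000
out [-0.77  0.16  0.96  2.17 -0.64  0.55 -0.63] 0.0000
(-0.19, 75, 0.85, -0.17, 0.45) [ 0.59  0.21 -0.6   2.1   0.44  0.45 -2.1 ] 0.0000
in [ 0.38  0.39 -0.38  2.09  0.75  0.3  -2.38] 0.0000
lift [ 0.46  0.36 -0.47  2.07  0.66  0.36 -2.28] 0.0000
swing [ 0.73  0.44 -0.83  2.06  0.53  0.38 -1.73] 0.0000
down [ 0.63  0.48 -0.71  2.09  0.62  0.29 -1.81] 0.0000
out [ 1.08  0.3  -1.13  2.07  0.29  0.51 -1.49] 0.0000
(0.78, 74, 0.75, 0.03, 0.39) [-0.7   0.2   0.86  2.18 -0.31  0.39 -1.39] 0.0000
in [-0.33  0.4   0.48  2.14 -0.63  0.22 -1.1 ] 0.0000
lift [-0.43  0.36  0.59  2.13 -0.56  0.29 -1.16] 0.0000
swing [-0.14  0.32  0.21  2.11 -0.65  0.35 -0.66] 0.0000
down [-0.04  0.38  0.1   2.13 -0.75  0.26 -0.55] 0.0000
out [-0.23  0.12  0.35  2.15 -0.44  0.5  -0.84] 0.0000
(0.5, 75, 0.75, 0.03, 0.4) [ 0.53  0.04 -0.64  2.44  0.24  0.36 -2.12] 0.2296
in [ 0.39  0.4  -0.39  2.09  0.76  0.3  -2.39] 0.0000
lift [ 0.46  0.36 -0.47  2.07  0.66  0.37 -2.29] 0.0000
swing [ 0.73  0.44 -0.83  2.06  0.54  0.38 -1.73] 0.0000
down [ 0.63  0.48 -0.72  2.09  0.63  0.29 -1.82] 0.0000
out [ 1.08  0.3  -1.14  2.07  0.29  0.51 -1.49] 0.0000
```

```bash
python3 -m crank '[[0.5,0,0,0,0,0],[1,0,0,0,0,0],[1,0,0,0,0,0],[1,0,0,0,0,0],[1,0,0,0,0,0],[1,0,0,0,0,0],[1,0,0,0,0,0],[1,0,0,0,0,0],[1,0,0,0,0,0],[1,0,0,0,0,0],[1,0,0,0,0,0],[1,0,0,0,0,0]]' >/dev/null;python3 plan.py -0.19 75 0.85 -0.17 0.45;python3 -m crank '[[1,0,0,0,0,0],[1,0,-0.1,0,0,0],[0.6,0,-0.1,0,0,0],[0,0,0,0,0,0],[0,0,0,0,0,0]]' >/dev/null
python3 log.py; tail -1 log.jsonl; python3 plan.py -0.19 75 0.85 -0.17 0.45
python3 - <<'E'
from t import *
q=np.array(D[-1][0]); print(q)
q,e=path(q,[rp(-.19,64,-.08,0)],12);print(np.round(q,2),e)
E
```

```text
clock 9.50 tcp [ 0.6315 -0.1272  0.4763] z [ 0.362 -0.067 -0.93 ] F [-0.2  0.3 -0.2]
turn [-0.004 -0.146 -0.008] shift before turn [ 9.87 -0.01  5.32] after [10.41  0.04  4.15]
[[-1.6692725932020005, -0.3362939577814103, 1.4543547841615618, 1.575741298647863, 0.4937539474348054, 1.234219790282135, -2.001021335028105], [0.6422319764366755, -0.12903916446525754, 0.5032709880770369], [3.030754199668951, -0.29735598532196494, 0.61836740408724]]
clock 10.00 tcp [ 0.6422 -0.129   0.5033] z [ 0.385 -0.071 -0.92 ] F [ 0.2  0.3 -0.8]
turn [-0.004 -0.179 -0.008] shift before turn [8.7  0.01 6.59] after [9.54 0.05 5.31]
(-0.19, 75, 0.8, -0.16, 0.45) [-0.81  0.23  0.99  2.18 -0.43  0.4  -1.27] 0.0000
in [-0.39  0.42  0.56  2.15 -0.76  0.24 -0.98] 0.0000
lift [-0.5   0.38  0.68  2.13 -0.68  0.31 -1.05] 0.0000
swing [-0.24  0.33  0.34  2.12 -0.75  0.37 -0.57] 0.0000
down [-0.13  0.39  0.21  2.14 -0.88  0.29 -0.43] 0.0000
out [-0.38  0.12  0.5   2.15 -0.48  0.5  -0.8 ] 0.0000
(-0.19, 75, 0.85, -0.17, 0.45) [ 0.55  0.2  -0.56  2.11  0.42  0.44 -2.08] 0.0000
in [ 0.35  0.39 -0.35  2.1   0.72  0.29 -2
[... 400 characters left out ...]
-0.65  0.31 -1.08] 0.0000
swing [-0.21  0.32  0.3   2.12 -0.72  0.36 -0.6 ] 0.0000
down [-0.1   0.39  0.18  2.14 -0.84  0.28 -0.47] 0.0000
out [-0.33  0.12  0.46  2.15 -0.47  0.5  -0.81] 0.0000
(0.5, 75, 0.75, 0.03, 0.4) [-0.48 -0.03  0.41  2.44  0.32  0.39 -2.13] 0.1743
in [-0.13  0.37  0.23  2.13 -0.14  0.2  -1.56] 0.0000
lift [-0.16  0.32  0.27  2.11 -0.12  0.27 -1.58] 0.0000
swing [ 0.21  0.32 -0.19  2.09 -0.25  0.31 -1.03] 0.0000
down [ 0.22  0.39 -0.22  2.11 -0.26  0.22 -1.  ] 0.0000
out [ 0.28  0.14 -0.21  2.12 -0.27  0.48 -1.  ] 0.0000
[-1.66927259 -0.33629396  1.45435478  1.5757413   0.49375395  1.23421979
 -2.00102134]
[-1.73 -0.34  1.46  2.21  0.87  0.61 -2.43] 0.13454358274851624
```

```bash
python3 - <<'E'
from sim import *
q=np.array(D[-1][0]);J=jac(q);R=fk(q,P)[0].as_matrix()
B=np.zeros((6,6));B[:3,:3]=R;B[3:,3:]=R
print(np.round(np.linalg.pinv(J)@B,2))
E
```

```text
[[-4.99  1.76 -2.1   0.52  1.64  0.03]
 [-1.   -0.68 -0.71 -0.58  0.36  0.2 ]
 [ 4.14 -0.62  2.16 -0.56 -1.32  0.19]
 [-2.67 -0.01  1.06 -0.    0.88  0.  ]
 [ 1.17  0.18  1.01 -0.42  0.01 -0.26]
 [ 1.29  0.09 -1.55 -0.17 -1.35 -0.12]
 [ 0.04  1.29 -0.67  0.37 -0.12 -0.8 ]]
```

```bash
sed -i 's/^for w in/if __name__=="__main__":\n  for w in/' t.py; python3 - <<'E'
s=open('t.py').read()
i=s.index('if __name__');open('t.py','w').write(s[:i])
E
cat > search2.py <<'E'
from t import *
def path2(q,wps,n=14):
    hit=0
    for k,(R,t) in enumerate(wps):
        R0,t0=fk(q,P);w=(R0.inv()*R).as_rotvec()
        for i,s in enumerate(np.linspace(1/n,1,n)):
            Rt=R0*Ro.from_rotvec(w*s);tt=t0+(t-t0)*s
            Rc,tc=fk(q,P);e=np.r_[tt-tc,(Rt*Rc.inv()).as_rotvec()];J=jac(q)
            q=q+J.T@np.linalg.solve(J@J.T+1e-5*np.eye(6),e)
            m=np.minimum(q-LIM[:,0],LIM[:,1]-q).min()
            if m<(.05 if k or i>2 else 0.0): return q,1
    return q,0
if __name__=="__main__":
    q0=np.array(D[-1][0]);rng=np.random.default_rng(1);T=time.time();out=[];n=0
    while time.time()-T<450:
        w=[]
        for _ in range(rng.integers(1,3)):
            az,r,z,hd,tl=rng.uniform(-.9,.6),rng.uniform(.42,.85),rng.uniform(.35,.6),rng.uniform(-1,.8),rng.uniform(25,90)
            w.append((hd,tl,r*np.cos(az),r*np.sin(az),z))
        n+=1
        q,h=path2(q0,[target(a[0],a[1],a[2:]) for a in w]+[rp(-.19,64,-.1,0)])
        if not h: out.append((abs(q[2]),w,q))
    out.sort(key=lambda o:o[0]);print(n,len(out))
    for o in out[:8]: print([np.round(a,2).tolist() for a in o[1]],np.round(o[2],2))
E
python3 search2.py
```

```text
30433 155
[[-0.6, 42.75, 0.62, -0.23, 0.51], [-0.93, 37.89, 0.78, -0.22, 0.39]] [-0.41  0.11  0.5   2.16 -0.    0.43 -1.69]
[[-0.01, 47.28, 0.52, 0.28, 0.49], [-0.52, 29.29, 0.81, -0.14, 0.5]] [-0.45  0.11  0.54  2.16 -0.02  0.43 -1.67]
[[-0.15, 33.99, 0.66, 0.06, 0.6], [-0.78, 61.51, 0.71, 0.07, 0.36]] [-0.52  0.11  0.62  2.17 -0.04  0.42 -1.65]
[[-0.74, 79.49, 0.46, 0.03, 0.35], [-0.94, 39.9, 0.84, -0.07, 0.48]] [-0.57  0.12  0.68  2.17 -0.06  0.42 -1.63]
[[-0.57, 42.3, 0.61, -0.2, 0.4], [-0.23, 35.98, 0.78, 0.09, 0.47]] [-0.57  0.12  0.68  2.17 -0.07  0.43 -1.62]
[[-0.01, 32.79, 0.72, 0.23, 0.52], [-0.86, 60.83, 0.73, -0.36, 0.35]] [-0.58  0.12  0.68  2.17 -0.07  0.43 -1.62]
[[-0.12, 40.88, 0.63, 0.21, 0.6], [-0.54, 34.22, 0.83, 0.18, 0.53]] [-0.59  0.12  0.69  2.17 -0.07  0.42 -1.62]
[[-0.87, 70.87, 0.54, -0.02, 0.4], [-0.98, 44.86, 0.79, -0.29, 0.47]] [-0.62  0.12  0.73  2.17 -0.08  0.43 -1.6 ]
```

```bash
cat > screw.py <<'E'
from t import *
from scipy.linalg import logm,expm
def M(R,t): A=np.eye(4);A[:3,:3]=R.as_matrix();A[:3,3]=t;return A
def screw(q,R,t,n):
    T0=M(*fk(q,P));X=np.real(expm(logm(np.linalg.inv(T0)@M(R,t))/n))
    row=np.r_[X[:3,3]/.02,Ro.from_matrix(X[:3,:3]).as_rotvec()/np.radians(45)]
    m=9;T=T0;zs=[];sp=0
    for _ in range(n):
        T=T@X;zs.append(T[2,3]);q1=q
        for _ in range(2):
            Rc,tc=fk(q,P);e=np.r_[T[:3,3]-tc,(Ro.from_matrix(T[:3,:3])*Rc.inv()).as_rotvec()];J=jac(q)
            q=q+J.T@np.linalg.solve(J@J.T+1e-6*np.eye(6),e)
        m=min(m,np.minimum(q-LIM[:,0],LIM[:,1]-q).min());sp=max(sp,abs(q-q1).max()*10)
    print(n,"rows",np.round(row,3).tolist(),"q",np.round(q,2),"margin %.2f minz %.2f speed %.1f"%(m,min(zs),sp));return q
E
python3 - <<'E'
from screw import *
for W in ([(-.6,43,.62,-.23,.51),(-.93,38,.78,-.22,.39)],[(-.57,42,.61,-.2,.4),(-.23,36,.78,.09,.47)]):
    q=np.array(D[-1][0])
    for w in W: q=screw(q,*target(w[0],w[1],w[2:]),12)
    q=screw(q,*rp(-.19,64,-.1,0),18)
    q=screw(q,*rp(-.19,64,.02,0),10);q=screw(q,*rp(-.19,64,.02,.025),8);q=screw(q,*rp(.25,64,.02,.025),20);q=screw(q,*rp(.25,64,-.1,.0),10)
    print()
E
```

```text
12 rows [0.072, 0.429, 0.02, -0.025, 0.044, 0.035] q [-0.99 -0.24  0.91  1.88  0.88  0.86 -2.61] margin 0.03 minz 0.50 speed 0.8
12 rows [-0.078, -0.49, 0.675, -0.027, 0.009, 0.023] q [-0.76  0.53  0.99  1.69  0.46  0.57 -2.8 ] margin 0.16 minz 0.39 speed 0.8
18 rows [-0.808, 0.042, -0.097, 0.033, -0.031, -0.041] q [-0.34  0.11  0.42  2.16  0.02  0.43 -1.71] margin 0.19 minz 0.23 speed 1.1
10 rows [0.0, -0.0, 0.6, 0.0, -0.0, -0.0] q [-0.15  0.38  0.26  2.13 -0.2   0.2  -1.51] margin 0.03 minz 0.13 speed 0.3
8 rows [0.068, 0.0, -0.14, 0.0, -0.0, -0.0] q [-0.19  0.33  0.3   2.12 -0.17  0.26 -1.53] margin 0.04 minz 0.13 speed 0.1
20 rows [-0.002, -0.177, -0.001, 0.012, -0.0, -0.025] q [ 0.16  0.33 -0.14  2.1  -0.28  0.29 -1.03] margin 0.09 minz 0.15 speed 0.3
10 rows [-0.055, -0.0, -0.488, 0.0, 0.0, 0.0] q [ 0.2   0.13 -0.13  2.12 -0.27  0.47 -1.03] margin 0.14 minz 0.16 speed 0.2

12 rows [-0.263, 0.315, 0.349, -0.024, 0.046, 0.032] q [-0.95 -0.15  0.91  2.1   1.04  0.63 -2.87] margin 0.03 minz 0.40 speed 1.2
12 rows [0.326, -1.4, -0.056, 0.028, 0.011, -0.023] q [-1.06  0.21  0.8   1.78  0.7   0.49 -2.65] margin 0.10 minz 0.41 speed 0.3
18 rows [-0.788, 0.662, 0.201, 0.002, -0.035, -0.002] q [-0.49  0.11  0.59  2.17 -0.03  0.43 -1.66] margin 0.24 minz 0.23 speed 0.7
10 rows [0.0, -0.0, 0.6, -0.0, 0.0, 0.0] q [-0.21  0.38  0.33  2.13 -0.34  0.2  -1.38] margin 0.03 minz 0.13 speed 0.4
8 rows [0.068, 0.0, -0.14, 0.0, -0.0, -0.0] q [-0.26  0.34  0.39  2.12 -0.31  0.26 -1.41] margin 0.04 minz 0.13 speed 0.1
20 rows [-0.002, -0.177, -0.001, 0.012, -0.0, -0.025] q [ 0.07  0.32 -0.03  2.1  -0.4   0.3  -0.92] margin 0.09 minz 0.15 speed 0.2
10 rows [-0.055, -0.0, -0.488, 0.0, 0.0, 0.0] q [ 0.05  0.12  0.03  2.13 -0.32  0.48 -0.98] margin 0.15 minz 0.16 speed 0.2
```

```bash
python3 -m crank '[[0.07,0.43,0.02,-0.025,0.044,0.035],[0.07,0.43,0.02,-0.025,0.044,0.035],[0.07,0.43,0.02,-0.025,0.044,0.035],[0.07,0.43,0.02,-0.025,0.044,0.035],[0.07,0.43,0.02,-0.025,0.044,0.035],[0.07,0.43,0.02,-0.025,0.044,0.035],[0.07,0.43,0.02,-0.025,0.044,0.035],[0.07,0.43,0.02,-0.025,0.044,0.035],[0.07,0.43,0.02,-0.025,0.044,0.035],[0.07,0.43,0.02,-0.025,0.044,0.035],[0.07,0.43,0.02,-0.025,0.044,0.035],[0.07,0.43,0.02,-0.025,0.044,0.035]]' >/dev/null; python3 log.py
cat > nx.py <<'E'
from screw import *
from bench import status
def now():
    o=status.get_obs();q=np.array(o["joints"]);print("clock %.1f tcp %s F %s q %s"%(o["clock"],np.round(o["tcp_pos"],4),np.round(o["contact_force"],1),np.round(q,2)));return q
E
python3 - <<'E'
from nx import *
q=now();q=screw(q,*target(-.93,38,(.78,-.22,.39)),12);q=screw(q,*rp(-.19,64,-.1,0),18)
E
```

```text
clock 11.2 tcp [ 0.6191 -0.2306  0.5092] F [ 0.1 -0.2 -0.2] q [-0.99 -0.24  0.91  1.88  0.88  0.86 -2.61]
12 rows [-0.075, -0.494, 0.674, -0.027, 0.009, 0.023] q [-0.76  0.53  0.98  1.69  0.47  0.57 -2.8 ] margin 0.16 minz 0.39 speed 0.8
18 rows [-0.808, 0.042, -0.097, 0.033, -0.031, -0.041] q [-0.34  0.11  0.42  2.16  0.02  0.43 -1.71] margin 0.18 minz 0.23 speed 1.1
```

```bash
python3 -m crank '[[-0.075,-0.494,0.674,-0.027,0.009,0.023],[-0.075,-0.494,0.674,-0.027,0.009,0.023],[-0.075,-0.494,0.674,-0.027,0.009,0.023],[-0.075,-0.494,0.674,-0.027,0.009,0.023],[-0.075,-0.494,0.674,-0.027,0.009,0.023],[-0.075,-0.494,0.674,-0.027,0.009,0.023],[-0.075,-0.494,0.674,-0.027,0.009,0.023],[-0.075,-0.494,0.674,-0.027,0.009,0.023],[-0.075,-0.494,0.674,-0.027,0.009,0.023],[-0.075,-0.494,0.674,-0.027,0.009,0.023],[-0.075,-0.494,0.674,-0.027,0.009,0.023],[-0.075,-0.494,0.674,-0.027,0.009,0.023]]' >/dev/null; python3 - <<'E'
from nx import *
q=now();q=screw(q,*rp(-.19,64,-.1,0),20)
E
```

```text
clock 12.4 tcp [ 0.7809 -0.2192  0.3889] F [-0.  -0.2  0.5] q [-0.75  0.53  0.98  1.68  0.46  0.57 -2.8 ]
20 rows [-0.725, 0.039, -0.089, 0.03, -0.027, -0.037] q [-0.34  0.11  0.42  2.16  0.02  0.43 -1.71] margin 0.18 minz 0.23 speed 1.0
```

```bash
python3 -m crank '[[-0.725,0.039,-0.089,0.03,-0.027,-0.037],[-0.725,0.039,-0.089,0.03,-0.027,-0.037],[-0.725,0.039,-0.089,0.03,-0.027,-0.037],[-0.725,0.039,-0.089,0.03,-0.027,-0.037],[-0.725,0.039,-0.089,0.03,-0.027,-0.037],[-0.725,0.039,-0.089,0.03,-0.027,-0.037],[-0.725,0.039,-0.089,0.03,-0.027,-0.037],[-0.725,0.039,-0.089,0.03,-0.027,-0.037],[-0.725,0.039,-0.089,0.03,-0.027,-0.037],[-0.725,0.039,-0.089,0.03,-0.027,-0.037]]' >/dev/null;python3 -m crank '[[-0.725,0.039,-0.089,0.03,-0.027,-0.037],[-0.725,0.039,-0.089,0.03,-0.027,-0.037],[-0.725,0.039,-0.089,0.03,-0.027,-0.037],[-0.725,0.039,-0.089,0.03,-0.027,-0.037],[-0.725,0.039,-0.089,0.03,-0.027,-0.037],[-0.725,0.039,-0.089,0.03,-0.027,-0.037],[-0.725,0.039,-0.089,0.03,-0.027,-0.037],[-0.725,0.039,-0.089,0.03,-0.027,-0.037],[-0.725,0.039,-0.089,0.03,-0.027,-0.037],[-0.725,0.039,-0.089,0.03,-0.027,-0.037],[0,0,0,0,0,0]]' >/dev/null; python3 - <<'E'
from nx import *
q=now();screw(q,*rp(-.19,64,-.04,0),6)
E
```

```text
clock 14.5 tcp [ 0.5663 -0.1101  0.234 ] F [ 0.  -1.1  0.2] q [-0.35  0.1   0.43  2.17  0.03  0.42 -1.71]
6 rows [0.005, -0.013, 0.514, -0.0, -0.001, 0.0] q [-0.26  0.25  0.36  2.15 -0.11  0.31 -1.59] margin 0.14 minz 0.18 speed 0.3
```

```bash
python3 -m crank '[[0,-0.01,0.3,0,0,0],[0,-0.01,0.5,0,0,0],[0,-0.01,0.6,0,0,0],[0,-0.01,0.6,0,0,0],[0,-0.01,0.6,0,0,0],[0,-0.01,0.6,0,0,0],[0,-0.01,0.5,0,0,0],[0,-0.01,0.3,0,0,0],[0,0,0,0,0,0]]' >/dev/null; python3 - <<'E'
from nx import *
from bench import eyes
from h import *
q=now();screw(q,*rp(-.19,64,.017,0),6)
ims=[]
for n,p in(("top",(280,140,440,300)),("side",(240,110,400,270))):
    f=eyes.grab_frame(n)
    ims.append(cv2.resize(f["image"][p[1]:p[3],p[0]:p[2]],None,fx=2.5,fy=2.5,interpolation=cv2.INTER_CUBIC))
cv2.imwrite("pics/a2.png",cv2.cvtColor(np.hstack(ims),cv2.COLOR_RGB2BGR))
E
```

```text
clock 15.4 tcp [ 0.6036 -0.1147  0.1614] F [-0.1  0.9 -0.4] q [-0.22  0.29  0.33  2.15 -0.14  0.26 -1.56]
6 rows [-0.009, 0.007, 0.309, 0.0, -0.001, 0.0] q [-0.15  0.37  0.26  2.13 -0.19  0.2  -1.52] margin 0.03 minz 0.13 speed 0.1
```

View pics/a2.png

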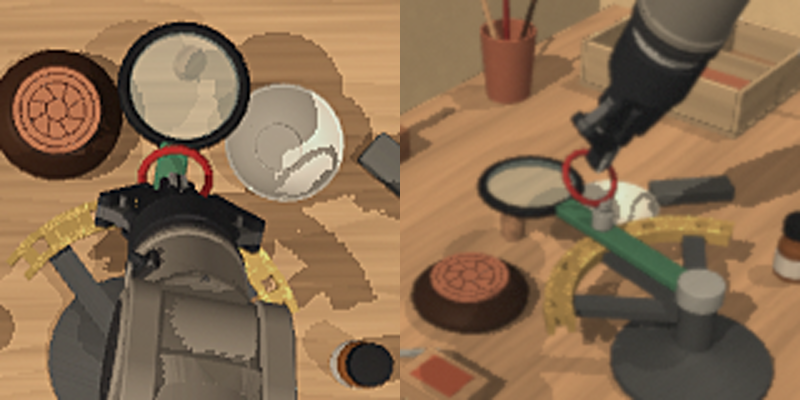

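The tip sits in the ring opening, centred in the top crop at about (178,180) inside the ring spanning 137–213. The arm has not moved. I'll insert the rest of the way, then move to the top bar.

```bash
python3 -m crank '[[0,0,0.3,0,0,0],[0,0,0.35,0,0,0],[0,0,0.35,0,0,0],[0,0,0.35,0,0,0],[0,0,0.3,0,0,0],[0,0,0.2,0,0,0],[0,0,0,0,0,0]]'; python3 -m crank '[[0.1,0,0,0,0,0],[0.1,0,0,0,0,0],[0.1,0,0,0,0,0],[0.1,0,0,0,0,0],[0,0,0,0,0,0]]'; python3 - <<'E'
from nx import *
q=now();q=screw(q,*rp(-.19,64,.017,0.025),8)
E
```

```text
clock: 16.2
tcp_pos: [0.6198, -0.1178, 0.1285]
orientation: [3.003, -0.284, 0.704]
contact_force: [-0.7, 0.8, -0.1]
grip_width: 0.0001
gripper_force: 0.0
clock: 16.7
tcp_pos: [0.6274, -0.119, 0.1333]
orientation: [3.002, -0.284, 0.707]
contact_force: [-0.2, -0.2, 0.1]
grip_width: -0.0
gripper_force: 0.0
clock 16.7 tcp [ 0.6274 -0.119   0.1333] F [-0.2 -0.2  0.1] q [-0.16  0.37  0.26  2.11 -0.18  0.21 -1.52]
8 rows [0.004, 0.007, -0.133, 0.0, -0.001, 0.0] q [-0.19  0.33  0.3   2.12 -0.17  0.26 -1.54] margin 0.05 minz 0.14 speed 0.1
```

```bash
python3 -m crank '[[0.066,0,-0.135,0,0,0],[0.066,0,-0.135,0,0,0],[0.066,0,-0.135,0,0,0],[0,0,0,0,0,0]]' | sed -n 2,4p; python3 -m crank '[[0.066,0,-0.135,0,0,0],[0.066,0,-0.135,0,0,0],[0.066,0,-0.135,0,0,0],[0,0,0,0,0,0]]'| sed -n 2,4p
```

```text
tcp_pos: [0.6256, -0.119, 0.1413]
orientation: [3.003, -0.285, 0.702]
contact_force: [-3.0, -0.4, -4.0]
tcp_pos: [0.6257, -0.1188, 0.1505]
orientation: [3.003, -0.284, 0.702]
contact_force: [-5.4, 0.2, -4.3]
```

```bash
python3 -m crank '[[0.066,0,-0.135,0,0,0],[0.066,0,-0.135,0,0,0],[0.066,0,-0.135,0,0,0],[0,0,0,0,0,0]]'| sed -n 2,4p
cat > look.py <<'E'
import sys;from h import *;from bench import eyes,status
def look(save=None):
    fs={n:eyes.grab_frame(n) for n in("top","side")};ims=[]
    for n,f in fs.items():
        H=cv2.cvtColor(f["image"],cv2.COLOR_RGB2HSV);m=(((H[...,0]<6)|(H[...,0]>172))&(H[...,1]>170)&(H[...,2]>60)).astype(np.uint8)
        box={"top":(300,180,385,240),"side":(250,140,340,200)}[n];mm=np.zeros_like(m);mm[box[1]:box[3],box[0]:box[2]]=m[box[1]:box[3],box[0]:box[2]]
        c=cloud(f,mm);c=c[(c[:,2]>.12)&(c[:,2]<.21)];az=np.arctan2(c[:,1]+.0885,c[:,0]-.461)
        print(n,len(c),"z",np.round(np.percentile(c[:,2],[2,98]),4),"az mid %.3f"%((np.percentile(az,1)+np.percentile(az,99))/2))
        x,y={"top":(280,140),"side":(230,110)}[n];ims.append(cv2.resize(f["image"][y:y+160,x:x+160],None,fx=2.5,fy=2.5,interpolation=cv2.INTER_CUBIC))
    f=fs["top"];H=cv2.cvtColor(f["image"],cv2.COLOR_RGB2HSV);b=(H[...,2]<60);v,u=np.nonzero(b[130:215,280:390])
    c=np.array([ray(f,a+280,d+130)[0]+ray(f,a+280,d+130)[1]*f["depth"][d+130,a+280] for a,d in zip(u,v)])
    c=c[(c[:,2]>.08)&(c[:,2]<.102)&(c[:,0]>.6)]
    A=np.c_[2*c[:,:2],np.ones(len(c))];s=np.linalg.lstsq(A,(c[:,:2]**2).sum(1),rcond=None)[0][:2]
    print("lens",np.round(s,4),"az %.3f"%np.arctan2(s[1]+.0885,s[0]-.461),"plate dist",np.round(np.hypot(*(s-[.6898,-.0243])),4))
    if save: cv2.imwrite(save,cv2.cvtColor(np.hstack(ims),cv2.COLOR_RGB2BGR))
look(sys.argv[1] if len(sys.argv)>1 else None)
E
python3 look.py pics/a3.png
```

```text
tcp_pos: [0.6257, -0.1188, 0.1596]
orientation: [3.003, -0.284, 0.702]
contact_force: [-5.2, 0.2, -5.0]
top 85 z [0.174  0.1842] az mid -0.190
side 49 z [0.1482 0.1806] az mid -0.164
lens [ 0.6978 -0.1331] az -0.186 plate dist 0.1091
```

View pics/a3.png

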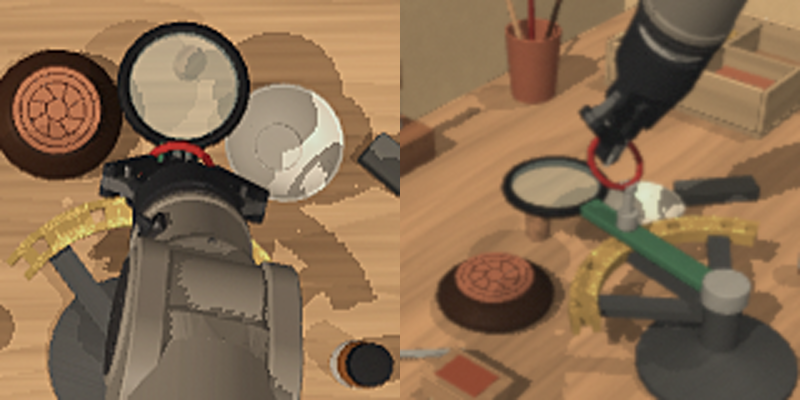

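The ring has risen in both crops, to (615,160) in the side crop, and the finger is under the top bar. Ring top is about 0.184 m against 0.167 m before, so the lift is about 17 mm. Next is the swing about the pivot.

```bash
cat > sw.py <<'E'
import sys;from nx import *
a=float(sys.argv[1]);n=int(sys.argv[2]);dz=float(sys.argv[3]) if len(sys.argv)>3 else 0
q=now();R,t=fk(q,P);Z=Ro.from_rotvec([0,0,a]);pv=np.array([.461,-.0885,0])
screw(q,Z*R,pv+Z.apply(t-pv)+[0,0,dz],n)
E
python3 sw.py .40 20
```

```text
clock 18.0 tcp [ 0.6257 -0.1188  0.1594] F [-5.1  0.6 -5.2] q [-0.2   0.33  0.3   2.1  -0.16  0.27 -1.54]
20 rows [-0.002, -0.167, -0.001, 0.011, 0.0, -0.023] q [ 0.11  0.32 -0.09  2.08 -0.28  0.31 -1.08] margin 0.10 minz 0.16 speed 0.2
```

```bash
python3 -m crank '[[0,-0.1,0,0.007,0,-0.014],[0,-0.167,0,0.011,0,-0.023],[0,-0.167,0,0.011,0,-0.023],[0,-0.167,0,0.011,0,-0.023],[0,-0.167,0,0.011,0,-0.023],[0,-0.167,0,0.011,0,-0.023],[0,-0.167,0,0.011,0,-0.023],[0,-0.167,0,0.011,0,-0.023],[0,-0.167,0,0.011,0,-0.023],[0,0,0,0,0,0]]'| sed -n 2,4p; python3 look.py; python3 sw.py .2 10
```

```text
tcp_pos: [0.6285, -0.0904, 0.1589]
orientation: [3.053, -0.023, 0.712]
contact_force: [-6.0, -0.1, -4.9]
top 85 z [0.1722 0.1844] az mid -0.016
side 42 z [0.1493 0.1817] az mid 0.015
lens [ 0.7018 -0.0919] az -0.014 plate dist 0.0686
clock 19.1 tcp [ 0.6285 -0.0904  0.1589] F [-6.  -0.3 -4.5] q [-0.06  0.32  0.13  2.09 -0.2   0.28 -1.35]
10 rows [-0.002, -0.167, -0.001, 0.011, 0.0, -0.023] q [ 0.09  0.32 -0.06  2.08 -0.26  0.3  -1.11] margin 0.11 minz 0.16 speed 0.2
```

```bash
python3 -m crank '[[0,-0.167,0,0.011,0,-0.023],[0,-0.167,0,0.011,0,-0.023],[0,-0.167,0,0.011,0,-0.023],[0,-0.167,0,0.011,0,-0.023],[0,-0.167,0,0.011,0,-0.023],[0,-0.167,0,0.011,0,-0.023],[0,-0.167,0,0.011,0,-0.023],[0,-0.167,0,0.011,0,-0.023],[0,-0.167,0,0.011,0,-0.023],[0,-0.167,0,0.011,0,-0.023],[0,-0.1,0,0.007,0,-0.014],[0,0,0,0,0,0]]'| sed -n 2,4p; python3 look.py; python3 sw.py .05 4 -0.006
```

```text
tcp_pos: [0.6252, -0.056, 0.1584]
orientation: [-3.009, -0.297, -0.699]
contact_force: [-8.1, -1.3, -5.4]
top 84 z [0.1716 0.1834] az mid 0.193
side 45 z [0.1487 0.181 ] az mid 0.213
lens [ 0.6971 -0.0422] az 0.194 plate dist 0.0193
clock 20.4 tcp [ 0.6252 -0.056   0.1584] F [-7.2 -0.4 -4.7] q [ 0.1   0.32 -0.06  2.08 -0.26  0.3  -1.1 ]
4 rows [-0.033, -0.105, 0.067, 0.007, 0.0, -0.014] q [ 0.13  0.33 -0.11  2.09 -0.28  0.3  -1.04] margin 0.13 minz 0.15 speed 0.2
```

```bash
python3 -m crank '[[0,-0.15,0,0.01,0,-0.021],[0,-0.15,0,0.01,0,-0.021],[0,-0.12,0,0.008,0,-0.017],[0,0,0,0,0,0],[0,0,0,0,0,0]]'| sed -n 2,4p; python3 look.py
```

```text
tcp_pos: [0.6234, -0.048, 0.1583]
orientation: [-2.99, -0.373, -0.695]
contact_force: [-8.5, -1.7, -5.4]
top 88 z [0.1709 0.1838] az mid 0.241
side 54 z [0.1468 0.1809] az mid 0.261
lens [ 0.6942 -0.0305] az 0.244 plate dist 0.0076
```

```bash
python3 -m crank '[[-0.066,0,0.135,0,0,0],[-0.066,0,0.135,0,0,0],[-0.066,0,0.135,0,0,0],[-0.066,0,0.135,0,0,0],[0,0,0,0,0,0]]'| sed -n 2,4p; python3 look.py;  python3 -m crank '[[-0.066,0,0.135,0,0,0],[-0.066,0,0.135,0,0,0],[-0.066,0,0.135,0,0,0],[0,0,0,0,0,0]]'| sed -n 2,4p; python3 look.py
```

```text
tcp_pos: [0.6234, -0.048, 0.1461]
orientation: [-2.991, -0.373, -0.695]
contact_force: [-9.1, -3.0, -3.8]
top 84 z [0.1587 0.1708] az mid 0.255
side 42 z [0.1352 0.1685] az mid 0.273
lens [ 0.6943 -0.0306] az 0.243 plate dist 0.0078
tcp_pos: [0.6246, -0.0482, 0.1382]
orientation: [-2.99, -0.372, -0.699]
contact_force: [-8.0, -2.3, -1.7]
top 86 z [0.1532 0.1725] az mid 0.255
side 34 z [0.1304 0.1627] az mid 0.279
lens [ 0.6944 -0.0308] az 0.242 plate dist 0.008
```

```bash
python3 -m crank '[[-0.1,0,0,0,0,0],[-0.1,0,0,0,0,0],[-0.1,0,0,0,0,0],[-0.1,0,0,0,0,0],[-0.1,0,0,0,0,0],[0,0,0,0,0,0]]'| sed -n 2,4p; python3 look.py;python3 - <<'E'
from nx import *
q=now(); screw(q,*rp(.245,64,-.1,0),10)
E
```

```text
tcp_pos: [0.617, -0.0495, 0.1343]
orientation: [-2.989, -0.374, -0.702]
contact_force: [-0.5, -0.4, 0.4]
top 107 z [0.1499 0.1656] az mid 0.245
side 38 z [0.131  0.1629] az mid 0.296
lens [ 0.6941 -0.031 ] az 0.242 plate dist 0.0079
clock 22.8 tcp [ 0.6171 -0.0494  0.1343] F [-0.2 -0.5 -0.7] q [ 0.16  0.35 -0.14  2.11 -0.29  0.25 -1.01]
10 rows [-0.015, 0.002, -0.555, 0.001, -0.001, 0.001] q [ 0.18  0.13 -0.11  2.12 -0.28  0.47 -1.03] margin 0.10 minz 0.14 speed 0.2
```

Free of contact, with the ring back at its home height. Withdrawing along the finger axis.

```bash
python3 -m crank '[[0,0,-0.3,0,0,0],[0,0,-0.5,0,0,0],[0,0,-0.6,0,0,0],[0,0,-0.6,0,0,0],[0,0,-0.6,0,0,0],[0,0,-0.6,0,0,0],[0,0,-0.6,0,0,0],[0,0,-0.6,0,0,0],[0,0,-0.6,0,0,0],[0,0,-0.4,0,0,0],[0,0,0,0,0,0],[0,0,0,0,0,0]]'| sed -n 2,4p; python3 look.py pics/a4.png
```

```text
tcp_pos: [0.5702, -0.0603, 0.2309]
orientation: [-2.989, -0.374, -0.701]
contact_force: [0.0, 1.7, 0.3]
top 217 z [0.1292 0.1658] az mid 0.239
side 64 z [0.1309 0.1636] az mid 0.251
lens [ 0.6939 -0.031 ] az 0.242 plate dist 0.0079
```

View pics/a4.png

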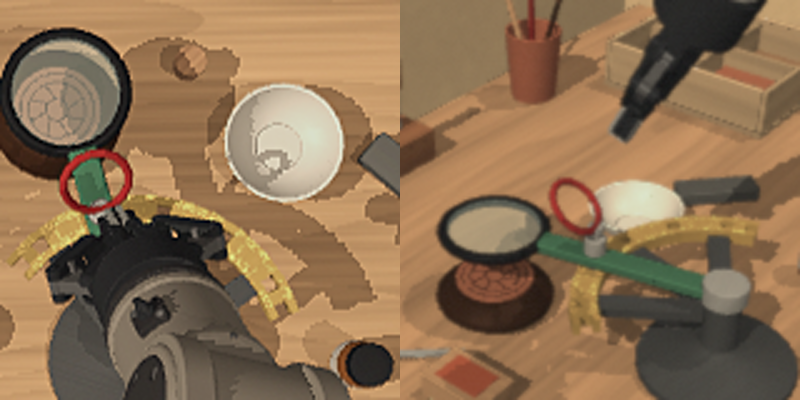

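The lens stands over the copper plate at (65,90) in the top crop, about 8 mm off its centre. The ring is at its original height and the gripper is clear.

```bash
python3 -c "
from bench import r
print(r.hand_in())"
```

```text
the job is handed in; nothing more can be done
None
```

The job is handed in, with no verdict returned: by the cameras, the pin is home in the next hole on the copper-plate side, the lens is about 8 mm from the plate's centre, and the gripper is clear of the stand.

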